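Gauge a plant stake against the yellow flip stop

ROBOT

A 7-joint arm with a two-finger parallel gripper is mounted at the origin on the work surface; the furniture and walls round the work are solid. World frame = base frame: x ahead of the robot, y to its left, z up, the work surface at z = 0. Lengths are in m, angles in rad, forces in N, time in s.
With the tool pointing down it reaches from about 0.4 to 0.85 m from the base axis. Payload 10.4 kg.
Tool frame: the origin (TCP) lies on the centre line of the jaws, within the pads' length; the fingertips stand 11 mm ahead of it and the grasp point (between the pads) lies 8 mm behind it; z points along the fingers, y is the direction in which the jaws open and shut (so a half turn about z gives the same grasp; the last joint's range is limited). The gripper opens to 85 mm and grips with 20 to 120 N. Pads are 22 mm wide; open, the fingers measure 114 mm over their backs; the gripper's body (76 mm by 85 mm) begins 54 mm behind the grasp point. The pads swing forward as they close: fully open they stand 13 mm farther back than shut.
Start: joints at [-0.023, 0.332, -0.065, 1.46, 0.022, 1.35, -0.088], TCP at [0.625, 0, 0.242] pointing down, gripper open.
Joint ranges: [-2.6, 2.6], [-0.5, 2.12], [-1.47, 1.34], [0.16, 2.42], [-1.27, 4.41], [0.06, 2.06], [-2.6, 2.6]. Speed limits (rad/s): [2.22, 2.22, 2.79, 2.79, 3.14, 3.14, 3.14].

INTERFACE

Orientations are given as a unit quaternion [x, y, z, w].
In Python, from station import status, capture, arm gives the robot as it stands.
- The arm moves only by the tool arm_command, never from a script. Its argument "deltas" is a list of rows, each a list of 6 numbers: the shift along the tool's x, y, z in m, then the turn, a rotation vector about the tool's x, y, z in rad. In form: [[tx, ty, tz, ax, ay, az], ...]. A call has 1 to 8 rows; each row is the pose to reach, as a shift and turn from the pose commanded when the call began, along the tool's axes at that moment; what a row does not reach only later rows make up. A row lasts 1/12 s, in which the tool goes at most 41.7 mm and 7.16 degrees, less where a joint would pass 70% of its speed; a pose out of reach is approached as far as the arm can. A call with a gripper value outside its range is refused whole. "grip" is the gripper's target within -1 to 1 (fully open at 1, half-way at 0, shut at -1), set as the call begins (left out, the last holds). The fingers move at their own pace and stop on an object; "force" is the grip in N (left out, the last holds). Time passes only in rows, so rows that repeat a pose let the fingers close. It gives the time, the measured TCP pose, the force and the opening at its end, in the units of the state.
- status.get_obs(): the state, without advancing time (a new reading comes with each control period).
- capture(name): name is "scene" or "side" or "wrist"; returns a dict with "pixels" (384x512x3 uint8, red, green, blue), "z_map" (384x512 float32, m along the optical axis (not along the pixel's ray), 0 where there is no reading), "fovy" (degrees; the focal length in pixels is half the picture's height over the tangent of half this angle, whatever the lens; pixels are square), "cx", "cy" (the principal point, pixels), "world_to_cam" (4x4, takes a point from world to camera coordinates). Camera axes: x right, y up, looking along -z (the intrinsics and any distortion apply to the point x, -y, -z); pixel columns grow to the right and rows downward; lengths in m; the calibration is good to about 2 mm. A picture is of the moment at which its call begins.
- arm.finish_job(): hands the job in, once; it reports no verdict.
The state is a dict: "t": time; "joints": joint angles; "qd": joint speeds; "joint_efforts": joint torques, N m; "eef_pos": TCP position; "ee_rot": TCP orientation; "contact_force": force on the tool from outside, world axes, zero at the start; "ft_torque": the same for the moment, N m; "width": finger opening in m.
Only numpy, scipy, OpenCV 4.12 (cv2) and the standard library are available. Lean on these libraries where they do the work, as an engineer would, in place of code of your own. Each camera call takes 0.05 s, during which the arm holds its last target. There are 200 camera calls.

TASK

Set the wooden stake to length on the cutting gauge: flip the yellow stop (not the blue one) fully down in front of the fence, slide the stake along the fence until its green end meets the yellow stop, then flip the yellow stop back up out of the way. Leave the stake lying where it was gauged, flat on the board along the fence, and let go of everything.

Things in the scene. Friction and masses are not known exactly. Their poses are not given: they have to be found in the camera images.
- gauge: Fixed plywood board (top at z=15 mm) with an aluminium fence. Origin on the bench below the fence's front face; x away from the robot, y along the fence to the left. Board: x -90..60, y -290..220 mm; fence: x 0..25 mm, top z=47. A yellow and a blue flip stop sit on the fence, 100 mm or more apart, in either order, both up at first (top z=146). The stake lies in front (x<0).
- yellow_stop (a joint): Hinge of the yellow stop, rad: 0 = fully down (arm level towards the robot's side, square to the fence, its leaf in the stake's path); grows as it flips up; 1.57 upright, 1.8 end of travel; starts at 1.4 to 1.75. Axis along the gauge's y at x=12.5, z=58 mm of the gauge's frame. Stiff (1 N at the knob): stays where it is left.
- yellow_knob (a point): Centre of the yellow finger bar at the arm's end, 78 mm from the hinge axis: 20 mm round, 24 mm long along the hinge, pinched from above across the 24 mm. Its y axis is the gauge's y; -x points outward along the arm. Arm and leaf are 12 mm thick in y: the face the stake meets is 6 mm to its -y side. Down, the leaf fills x -31..-3, z 26..60 mm of the gauge's frame.
- stake_mid (a point): Centre of the loose flat-sided wooden stake, 30 x 240 x 24 mm (24 high), about 80 g, half-way up. It lies on the board along the fence, 2 mm off its face (centre at x=-17, z=27 mm of the gauge's frame), to the right (-y) of both stops. Its +y axis points to its green end, which faces the stops; the plain -y end is free to push.

How it is judged:
By the outcome, as a careful person would: the job done as asked, in the order asked, and still so for the second after the job is handed in, with the robot touching nothing.
It also fails if it takes over 64 s, if anything falls off the work surface, if the arm or the gripper's body presses on something with over 40 N, if the wrist force passes 120 N, or if a joint passes its speed limit or range.

## Working session

There is one attempt and no reset: what is moved stays moved. The work goes in short steps, Python scripts to look and compute and a tool call to move; the robot and the scene stay as the last step left them, time stands still between calls to the robot, and variables do not carry over. Pictures are saved under pics/ and viewed, about 8 in all and at most 12, crops included, and the job is handed in when it is done.

Besides the shell and the picture viewer there is one more tool, called after "Call:" as name([rows], argument=value, ...), one row to a line, values as JSON. arm_command: Moves the arm, as the interface text tells. Its arguments: {"type":"object","properties":{"deltas":{"type":"array","items":{"type":"array","items":{"type":"number"}}},"grip":{"type":"number"},"force":{"type":"number"}},"required":["deltas"]}

```bash
mkdir -p pics; ls
cat > h.py <<'E'
import numpy as np, cv2
from station import status, capture, arm
def cap(n, f):
    c=capture(n); cv2.imwrite('pics/'+f,c['pixels'][:,:,::-1]); np.savez('pics/'+f[:-4]+'.npz',**c); return c
def world(c):
    z=c['z_map']; h,w=z.shape; f=h/2/np.tan(np.radians(c['fovy'])/2)
    u,v=np.meshgrid(np.arange(w),np.arange(h))
    p=np.stack([(u-c['cx'])/f*z,-(v-c['cy'])/f*z,-z,np.ones_like(z)],-1)
    P=p@np.linalg.inv(c['world_to_cam']).T
    P[z==0]=np.nan
    return P[...,:3]
E
python3 - <<'E'
from h import *
o=status.get_obs(); print(o['t'],o['eef_pos'],o['ee_rot'],o['width'])
a=cap('scene','s1.png'); b=cap('side','d1.png'); 
for c in (a,b): print({k:v for k,v in c.items() if k not in('pixels','z_map','world_to_cam')}, np.linalg.inv(c['world_to_cam'])[:3].round(3).tolist())
cv2.imwrite('pics/both.png',cv2.resize(np.hstack([a['pixels'],b['pixels']])[:,:,::-1],(800,300)))
for n,c in(('scene',a),('side',b)):
    P=world(c); H=cv2.cvtColor(c['pixels'],cv2.COLOR_RGB2HSV)
    for nm,lo,hi in(('yellow',22,35),('green',45,80),('blue',100,125)):
        m=(H[...,0]>=lo)&(H[...,0]<=hi)&(H[...,1]>120)&(H[...,2]>60)&np.isfinite(P[...,0])
        if m.sum()>5:
            v,u=np.nonzero(m); print(n,nm,m.sum(),np.median(u),np.median(v),np.percentile(P[m],[2,50,98],axis=0).round(3).tolist())
E
```

```text
pics
0.0 [ 6.24637513e-01 -3.15105562e-06  2.41504386e-01] [ 7.07102261e-01  7.07110934e-01 -5.34818187e-04 -4.83657571e-04] 0.08528040592545384
{'fovy': 52.92942268696108, 'cx': 251.61767731403654, 'cy': 189.8842691409729} [[0.763, 0.505, -0.404, 0.182], [-0.647, 0.609, -0.46, -0.341], [0.014, 0.612, 0.791, 0.736]]
{'fovy': 47.01875964476574, 'cx': 251.7159812386867, 'cy': 187.14992956666865} [[0.964, 0.19, -0.186, 0.36], [-0.265, 0.634, -0.727, -0.549], [-0.02, 0.75, 0.661, 0.662]]
scene yellow 392 212.0 138.0 [[0.503, 0.183, 0.013], [0.527, 0.192, 0.097], [1.021, 0.568, 0.147]]
scene green 1361 201.0 110.0 [[0.485, -0.028, 0.008], [0.572, 0.348, 0.062], [0.936, 0.577, 0.328]]
scene blue 338 260.0 169.0 [[0.53, 0.052, 0.061], [0.559, 0.058, 0.105], [0.573, 0.071, 0.146]]
side yellow 396 240.0 151.0 [[0.502, 0.181, 0.032], [0.525, 0.188, 0.099], [1.023, 0.56, 0.146]]
side green 76 275.0 236.0 [[0.523, -0.032, 0.038], [0.54, -0.012, 0.04], [0.817, 0.194, 0.178]]
side blue 436 273.0 187.0 [[0.53, 0.05, 0.065], [0.558, 0.055, 0.104], [0.574, 0.069, 0.146]]
```

View pics/s1.png

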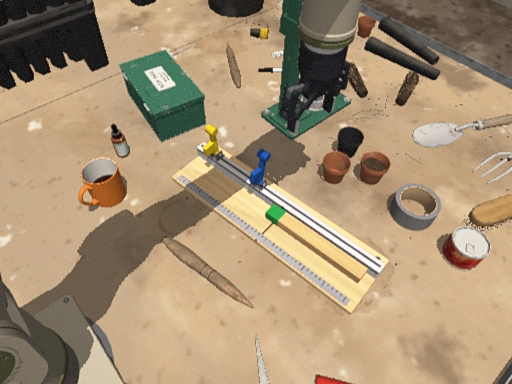

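View pics/d1.png

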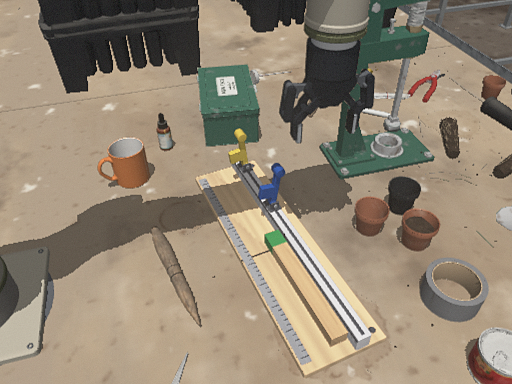

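The images show a tilted board with the yellow stop at its far-left end (scene 211,140), the blue stop next (260,168), and the stake with its green end at (275,213) to the right. Next I fit the gauge frame.

```bash
cat > fit.py <<'E'
from h import *
def load(f): return dict(np.load('pics/'+f+'.npz'))
def fit(names, verbose=1):
    Ps=[];Cs=[]
    for f in names:
        c=load(f);P=world(c);Ps.append(P.reshape(-1,3));Cs.append(cv2.cvtColor(c['pixels'],cv2.COLOR_RGB2HSV).reshape(-1,3))
    return np.vstack(Ps),np.vstack(Cs)
if __name__=='__main__':
  for n in (['s1'],['d1']):
    P,C=fit(n)
    ok=np.isfinite(P[:,0]); P=P[ok];C=C[ok]
    roi=(P[:,0]>.42)&(P[:,0]<.8)&(P[:,1]>-.35)&(P[:,1]<.25)
    P=P[roi];C=C[roi]
    m=(P[:,2]>.011)&(P[:,2]<.056)
    r=cv2.minAreaRect(P[m][:,:2].astype(np.float32)); print(n,'board',r,m.sum())
    f=(np.abs(P[:,2]-.047)<.004)&(C[:,1]<60)
    rf=cv2.minAreaRect(P[f][:,:2].astype(np.float32)); print('fence',rf,f.sum(),np.median(P[f][:,2]))
    d=cv2.fitLine(P[f][:,:2].astype(np.float32),cv2.DIST_HUBER,0,.01,.01).ravel(); print('line',d,np.arctan2(-d[0],d[1]))
    print(np.histogram(P[:,2],bins=np.arange(0,.06,.004)))
E
python3 fit.py
```

```text
['s1'] board ((0.6143283247947693, -0.050017982721328735), (0.37124234437942505, 0.5999594926834106), 0.00021693795861210674) 15240
fence ((0.6701405048370361, -0.04046866297721863), (0.2208026796579361, 0.618095338344574), 9.117518424987793) 2317 0.04783760988863317
line [ 0.17881308 -0.9838831   0.58847034 -0.13619794] -2.9618127
(array([15587,   429,   378,  3737,  4523,   458,   380,   368,   380,
        1099,  1094,  1346,  1279,   466]), array([0.   , 0.004, 0.008, 0.012, 0.016, 0.02 , 0.024, 0.028, 0.032,
       0.036, 0.04 , 0.044, 0.048, 0.052, 0.056]))
['d1'] board ((0.6132575869560242, -0.05006179213523865), (0.3734719455242157, 0.59980708360672), 0.004926549270749092) 20957
fence ((0.6595764756202698, -0.057019829750061035), (0.28042563796043396, 0.5527709722518921), 0.12701143324375153) 3092 0.047255101488879514
line [ 0.27733532 -0.96077317  0.5962673  -0.12092781] -2.8605733
(array([12761,   463,   601,  7362,  3761,   575,   481,   489,   552,
        1901,  1157,  2447,  1104,   920]), array([0.   , 0.004, 0.008, 0.012, 0.016, 0.02 , 0.024, 0.028, 0.032,
       0.036, 0.04 , 0.044, 0.048, 0.052, 0.056]))
```

```bash
cat > reg.py <<'E'
from fit import *
from scipy.optimize import minimize, differential_evolution
def togauge(p,Q):
    x,y,a=p; c,s=np.cos(a),np.sin(a); d=Q[:,:2]-[x,y]
    return np.c_[d@[c,s], d@[-s,c], Q[:,2]]
def cost(p,Q):
    g=togauge(p,Q); X,Y,Z=g.T
    h=np.where((X>-.09)&(X<.06)&(Y>-.29)&(Y<.22),.015,0.); h=np.where((X>0)&(X<.025)&(Y>-.29)&(Y<.22),.047,h)
    return np.minimum(np.abs(Z-h),.015).mean()
def reg(name):
    P,C=fit([name]); k=np.isfinite(P[:,0])&(P[:,0]>.35)&(P[:,0]<.85)&(P[:,1]>-.4)&(P[:,1]<.32)&(P[:,2]<.06)
    Q=P[k]
    r=differential_evolution(cost,[(.5,.68),(-.1,.12),(.1,.45)],args=(Q[::4],),seed=1,popsize=12,maxiter=60,polish=False)
    r=minimize(cost,r.x,args=(Q,),method='Nelder-Mead',options=dict(initial_simplex=r.x+np.array([[0,0,0],[.004,0,0],[0,.004,0],[0,0,.01]])))
    return r.x,r.fun
if __name__=='__main__':
  for n in ('s1','d1'):
    p,f=reg(n); print(n,p.round(4),f)
    P,C=fit([n]); k=np.isfinite(P[:,0]); P=P[k];C=C[k]; g=togauge(p,P)*1000
    R=(np.abs(g[:,1])<320)&(g[:,0]>-100)&(g[:,0]<70)
    for nm,lo,hi in(('yellow',22,35),('green',45,80),('blue',100,125)):
        m=R&(C[:,0]>=lo)&(C[:,0]<=hi)&(C[:,1]>130)&(C[:,2]>60)&(g[:,2]>28)
        print(nm,m.sum(),np.percentile(g[m],[2,50,98],axis=0).round(1).tolist())
    s=R&(np.abs(g[:,2]-39)<4)&(g[:,0]<-4)&(g[:,0]>-40); print('stake',np.percentile(g[s],[1,50,99],axis=0).round(1).tolist())
    fz=R&(g[:,0]>3)&(g[:,0]<22)&(np.abs(g[:,2]-47)<6); print('fence',np.percentile(g[fz],[1,50,99],axis=0).round(1).tolist())
E
python3 reg.py
```

```text
s1 [0.5492 0.0331 0.153 ] 0.0033309443024996895
yellow 313 [[-22.1, 151.8, 59.4], [0.2, 159.0, 101.3], [13.8, 173.2, 147.2]]
green 206 [[-32.3, -61.3, 30.1], [-20.1, -45.7, 40.3], [59.4, 317.4, 53.6]]
blue 334 [[-15.0, 16.3, 61.5], [14.0, 23.3, 105.1], [27.5, 35.7, 146.3]]
stake [[-32.2, -266.0, 35.5], [-19.3, -158.0, 39.9], [-4.3, -30.9, 42.6]]
fence [[3.1, -286.6, 45.4], [11.8, -108.6, 48.2], [21.7, 212.5, 52.4]]
d1 [0.548  0.0309 0.1535] 0.0038518477968536445
yellow 364 [[-21.4, 151.6, 66.1], [1.1, 158.9, 99.4], [14.4, 174.1, 145.9]]
green 19 [[-29.4, -60.5, 38.0], [-20.0, -31.2, 39.6], [-5.3, -27.9, 41.0]]
blue 382 [[-14.4, 16.0, 65.4], [14.2, 23.4, 103.5], [29.5, 35.7, 145.6]]
stake [[-31.8, -267.2, 35.6], [-18.7, -167.6, 39.4], [-4.3, -31.1, 41.9]]
fence [[3.1, -289.0, 44.5], [11.9, -147.1, 47.5], [21.8, 150.7, 52.1]]
```

Run:
```python
from reg import *
p=np.array([.5486,.032,.1532])
A=[];K=[]
for n in ('s1','d1'):
    P,C=fit([n]); k=np.isfinite(P[:,0]); A.append(togauge(p,P[k])*1000);K.append(C[k])
    g,C=A[-1],K[-1]
    m=(C[:,0]>=20)&(C[:,0]<=36)&(C[:,1]>110)&(g[:,2]>105)&(abs(g[:,1]-160)<40)&(abs(g[:,0])<60)
    print(n,m.sum(),np.percentile(g[m],[0,5,50,95,100],axis=0).round(1).tolist())
    # widths by z slice
    for z in range(60,150,10):
        q=(C[:,0]>=20)&(C[:,0]<=36)&(C[:,1]>110)&(abs(g[:,1]-160)<40)&(abs(g[:,0])<60)&(abs(g[:,2]-z)<5)
        if q.sum()>3: print(z,q.sum(),g[q].min(0).round(0),g[q].max(0).round(0))
g=np.vstack(A)
# max-height grid in gauge coordinates
xs=np.arange(-150,351,50); ys=np.arange(-350,401,50)
print('x:',xs)
for y in ys:
    print(y,[int(np.max(g[(abs(g[:,0]-x)<25)&(abs(g[:,1]-y)<25),2],initial=-1)) for x in xs])
```

```text
s1 144 [[-4.4, 151.8, 105.1], [-3.7, 152.8, 108.2], [2.2, 160.2, 139.6], [11.2, 173.3, 147.1], [14.1, 175.8, 148.4]]
60 10 [  5. 155.  59.] [ 18. 169.  64.]
70 20 [-15. 153.  66.] [ 17. 166.  75.]
80 39 [-21. 158.  76.] [ 15. 167.  84.]
90 39 [-22. 159.  85.] [ 15. 166.  95.]
100 69 [-23. 158.  95.] [ 13. 170. 104.]
110 19 [  1. 157. 105.] [ 14. 167. 115.]
120 17 [ -0. 158. 115.] [ 11. 170. 124.]
130 15 [ -4. 153. 126.] [ 10. 172. 134.]
140 61 [ -4. 152. 135.] [ 14. 176. 145.]
d1 152 [[-6.8, 149.2, 106.0], [-5.3, 150.7, 109.1], [2.2, 156.8, 138.2], [10.2, 172.3, 145.8], [11.7, 175.4, 147.3]]
60 8 [  5. 159.  57.] [ 16. 169.  65.]
70 25 [-17. 154.  66.] [ 17. 163.  75.]
80 62 [-23. 155.  75.] [ 15. 161.  85.]
90 57 [-24. 156.  85.] [ 14. 161.  95.]
100 85 [-24. 154.  95.] [ 12. 169. 105.]
110 20 [ -0. 156. 106.] [ 11. 161. 115.]
120 21 [ -1. 155. 115.] [ 10. 166. 124.]
130 20 [ -6. 150. 127.] [ 11. 156. 135.]
140 70 [ -7. 149. 136.] [ 12. 175. 145.]
x: [-150 -100  -50    0   50  100  150  200  250  300  350]
-350 [3, 4, 4, 5, 3, 5, 60, 60, 50, 48, 4]
-300 [3, 18, 19, 51, 47, 3, 51, 51, 51, 4, 3]
-250 [4, 19, 42, 51, 48, 4, 50, 51, 51, 4, 5]
-200 [4, 20, 43, 51, 47, 4, 3, 51, 60, 5, 4]
-150 [4, 19, 42, 51, 48, 3, 4, 63, 62, 61, 4]
-100 [4, 20, 42, 51, 490, 480, 60, 61, 67, 64, 4]
-50 [5, 21, 43, 350, 490, 465, 350, 61, 64, 64, 4]
0 [4, 19, 20, 350, 476, 4, 4, 5, 63, 64, 5]
50 [4, 19, 19, 147, 147, 3, 4, 4, 14, 15, 15]
100 [5, 19, 19, 51, 47, 4, 4, 22, 386, 383, 375]
150 [4, 19, 19, 148, 47, 4, 4, 16, 351, 333, 357]
200 [4, 19, 19, 146, 47, 4, 3, 6, 25, 16, 13]
250 [3, 4, 3, 4, 4, 3, 5, 4, 4, 4, 5]
300 [4, 4, 4, 102, 103, 104, 5, 4, 20, 19, 4]
350 [68, 101, 4, 106, 105, 105, 103, 4, 24, 32, 24]
400 [77, 102, 3, 105, 107, 107, 103, 4, 5, 33, 30]
```

Call:
arm_command([
  [0, 0, -0.02, 0, 0, 0.12],
  [0, 0, -0.04, 0, 0, 0.24],
  [0, 0, -0.05, 0, 0, 0.36],
  [0, 0, -0.05, 0, 0, 0.48],
  [0, 0, -0.05, 0, 0, 0.6],
  [0, 0, -0.05, 0, 0, 0.71],
  [0, 0, -0.05, 0, 0, 0.71],
  [0, 0, -0.05, 0, 0, 0.71],
], grip=0.2, force=25)

```text
t: 0.77
eef_pos: [0.6249, 0.0001, 0.292]
ee_rot: [0.908, 0.419, -0.0, -0.0]
contact_force: [0.3, -0.3, 0.3]
width: 0.0513
```

Call:
arm_command([
  [0, 0, 0, 0, 0, 0.12],
  [0, 0, 0, 0, 0, 0.24],
  [0, 0, 0, 0, 0, 0.36],
  [0, 0, 0, 0, 0, 0.48],
  [0, 0, 0, 0, 0, 0.6],
  [0, 0, 0, 0, 0, 0.708],
  [0, 0, 0, 0, 0, 0.708],
  [0, 0, 0, 0, 0, 0.708],
])

```text
t: 1.43
eef_pos: [0.6249, 0.0001, 0.2921]
ee_rot: [0.997, 0.079, -0.0, 0.0]
contact_force: [0.3, -0.2, 0.9]
width: 0.0512
```

```bash
cat > g.py <<'E'
from reg import *
from scipy.spatial.transform import Rotation as R
G=np.array([.5486,.032,.1532])
def go(tx,ty,tz):
    "tool-frame delta to put the TCP at gauge mm (tx,ty,tz)"
    o=status.get_obs(); c,s=np.cos(G[2]),np.sin(G[2])
    w=np.array([G[0]+(c*tx-s*ty)/1e3,G[1]+(s*tx+c*ty)/1e3,tz/1e3]); r=R.from_quat(o['ee_rot'])
    Rg=np.array([[c,s,0],[s,-c,0],[0,0,-1]]).T
    print('delta',(r.inv().apply(w-o['eef_pos'])).round(4),'turn',(r.inv()*R.from_matrix(Rg)).as_rotvec().round(4))
def where():
    o=status.get_obs(); print('t',o['t'],'tcp gauge mm',(togauge(G,np.array([o['eef_pos']]))[0]*1000).round(1),'F',np.round(o['contact_force'],1),'w',o['width'])
E
python3 -c "
from g import *
where(); go(3.5,162.5,200)"
```

```text
t 1.4333 tcp gauge mm [ 70.6 -43.2 292.1] F [ 0.3 -0.2  0.9] w 0.05118650940460674
delta [-0.0659 -0.2061  0.0921] turn [0.0001 0.0003 0.0057]
```

Call:
arm_command([
  [-0.01, -0.03, 0.013, 0, 0, 0.006],
  [-0.02, -0.06, 0.026, 0, 0, 0.006],
  [-0.03, -0.09, 0.04, 0, 0, 0.006],
  [-0.04, -0.12, 0.053, 0, 0, 0.006],
  [-0.05, -0.155, 0.07, 0, 0, 0.006],
  [-0.06, -0.185, 0.083, 0, 0, 0.006],
  [-0.066, -0.206, 0.092, 0, 0, 0.006],
  [-0.066, -0.206, 0.092, 0, 0, 0.006],
])

```text
t: 2.1
eef_pos: [0.5249, 0.1988, 0.1982]
ee_rot: [0.997, 0.08, -0.002, -0.001]
contact_force: [1.0, 0.7, -0.0]
width: 0.0511
```

```bash
python3 -c "
from g import *
cap('wrist','w1.png'); where(); go(3.5,162.5,127.5)
P,C=fit(['w1']); k=np.isfinite(P[:,0]); P=P[k];C=C[k]; g=togauge(G,P)*1000
m=(C[:,0]>=20)&(C[:,0]<=36)&(C[:,1]>110)&(g[:,2]>105)&(abs(g[:,1]-160)<50)&(abs(g[:,0])<60)
print(m.sum(),np.percentile(g[m],[0,5,50,95,100],axis=0).round(1).tolist())
t=m&(g[:,2]>140);print(np.percentile(g[t],[0,50,100],axis=0).round(1).tolist())
"
```

```text
t 2.15 tcp gauge mm [  3.4 165.6 199.4] F [ 0.2 -0.9  0. ] w 0.05091202898676964
delta [0.0003 0.0031 0.0718] turn [-0.0004  0.0019  0.0038]
1475 [[-5.8, 111.6, 105.3], [-0.9, 151.6, 114.5], [10.8, 162.7, 144.0], [15.5, 174.2, 259.9], [22.0, 204.5, 279.5]]
[[-5.8, 111.6, 140.0], [8.4, 162.8, 144.7], [22.0, 204.5, 279.5]]
```

View pics/w1.png

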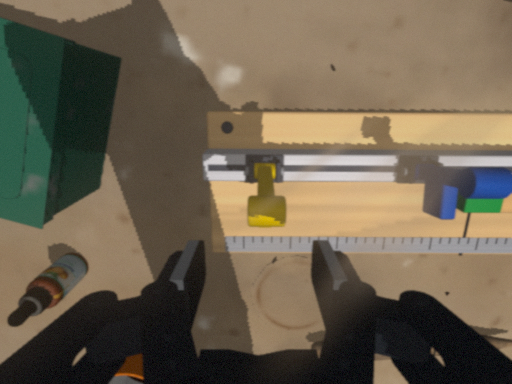

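The wrist view shows the yellow knob at (267,208), its y centre at 162.8 mm, as expected. Next I descend and pinch it.

Call:
arm_command([
  [0.001, 0.003, 0.015, 0, 0, 0.004],
  [0.001, 0.003, 0.03, 0, 0, 0.004],
  [0.001, 0.003, 0.045, 0, 0, 0.004],
  [0.001, 0.003, 0.06, 0, 0, 0.004],
  [0.001, 0.003, 0.072, 0, 0, 0.004],
  [0.001, 0.003, 0.072, 0, 0, 0.004],
])

```text
t: 2.65
eef_pos: [0.5292, 0.1893, 0.1261]
ee_rot: [0.997, 0.072, -0.001, 0.001]
contact_force: [0.2, 0.1, -0.4]
width: 0.0513
```

Call:
arm_command([
  [0, 0, 0, 0, 0, 0],
  [0, 0, 0, 0, 0, 0],
  [0, 0, 0, 0, 0, 0],
  [0, 0, 0, 0, 0, 0],
  [0, 0, 0, 0, 0, 0],
  [0, 0, 0, 0, 0, 0],
], grip=-1, force=20)

```text
t: 3.15
eef_pos: [0.53, 0.1944, 0.13]
ee_rot: [0.997, 0.073, 0.001, -0.002]
contact_force: [-1.2, 10.2, -1.7]
width: 0.0237
```

```bash
python3 -c "
from g import *
where()
c=cap('wrist','w2.png'); d=cap('side','d2.png')
cv2.imwrite('pics/c2.png',np.hstack([c['pixels'][:,:,::-1][100:384,130:450], cv2.resize(d['pixels'][80:222,160:320,::-1],(320,284))]))"
```

```text
t 3.15 tcp gauge mm [  6.4 163.3 130. ] F [-1.2 10.2 -1.7] w 0.02374007427712724
```

View pics/c2.png

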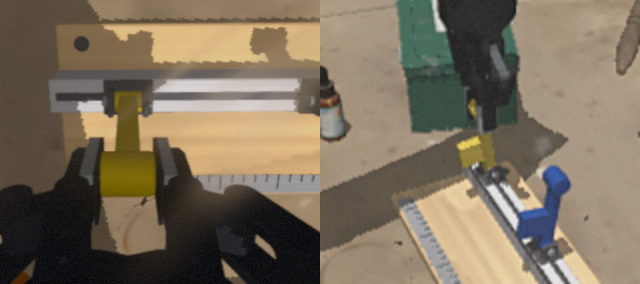

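The knob is pinched (width 23.7 mm, wrist crop shows it between the pads). I follow the arc down.

Call:
arm_command([
  [0, -0.003, 0, 0, 0, -0.004],
  [-0.006, -0.003, 0.001, 0, 0, -0.004],
  [-0.012, -0.003, 0.0024, 0, 0, -0.004],
  [-0.023, -0.003, 0.006, 0, 0, -0.004],
  [-0.0335, -0.003, 0.012, 0, 0, -0.004],
  [-0.043, -0.003, 0.019, 0, 0, -0.004],
  [-0.051, -0.003, 0.027, 0, 0, -0.004],
  [-0.058, -0.003, 0.037, 0, 0, -0.004],
])

```text
t: 3.92
eef_pos: [0.4721, 0.1858, 0.0927]
ee_rot: [0.997, 0.074, 0.001, -0.001]
contact_force: [-0.9, 1.3, 6.0]
width: 0.0233
```

```bash
python3 -c "
from g import *
where()"
```

```text
t 3.9167 tcp gauge mm [-52.1 163.7  92.7] F [-0.9  1.3  6. ] w 0.023331578527842737
```

Call:
arm_command([
  [-0.003, 0, 0.005, 0, 0, 0],
  [-0.0055, 0, 0.0105, 0, 0, 0],
  [-0.009, 0, 0.0215, 0, 0, 0],
  [-0.011, 0, 0.033, 0, 0, 0],
  [-0.0115, 0, 0.041, 0, 0, 0],
  [-0.0115, 0, 0.044, 0, 0, 0],
  [-0.0115, 0, 0.044, 0, 0, 0],
  [-0.0115, 0, 0.044, 0, 0, 0],
])

```text
t: 4.58
eef_pos: [0.4601, 0.1838, 0.0472]
ee_rot: [0.997, 0.073, -0.001, 0.0]
contact_force: [-4.0, 3.0, 0.3]
width: 0.0233
```

```bash
python3 -c "
from g import *
where()"
```

```text
t 4.5833 tcp gauge mm [-64.3 163.6  47.2] F [-4.   3.   0.3] w 0.02328519803609077
```

Call:
arm_command([
  [0, 0, 0.002, 0, 0, 0],
  [0, 0, 0.004, 0, 0, 0],
  [0, 0, 0.004, 0, 0, 0],
  [0, 0, 0.004, 0, 0, 0],
])

```text
t: 4.92
eef_pos: [0.4604, 0.184, 0.0453]
ee_rot: [0.997, 0.073, -0.0, -0.0]
contact_force: [-16.6, -2.1, 28.5]
width: 0.0239
```

```bash
python3 -c "
from g import *
where(); a=cap('scene','s3.png');b=cap('side','d3.png')
cv2.imwrite('pics/c3.png',np.hstack([cv2.resize(a['pixels'][90:240,140:300,::-1],(400,375)),cv2.resize(b['pixels'][90:240,170:330,::-1],(400,375))]))"
```

```text
t 4.9167 tcp gauge mm [-63.9 163.7  45.3] F [-16.6  -2.1  28.5] w 0.023917260861760485
```

View pics/c3.png

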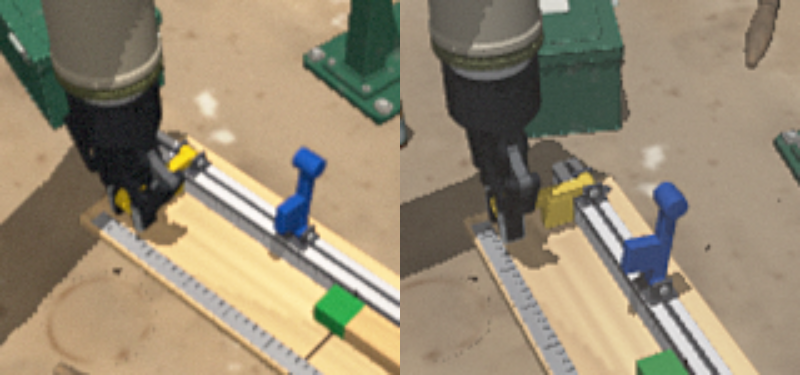

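The stop has bottomed (28 N on pressing; images show the arm level, with the leaf at side-crop (565,205)). I ease off, release and rise.

Call:
arm_command([
  [-0.0005, 0, -0.002, 0, 0, 0],
  [-0.0005, 0, -0.002, 0, 0, 0],
  [-0.0005, 0, -0.002, 0, 0, 0],
  [-0.0005, 0, -0.002, 0, 0, 0],
  [-0.0005, 0, -0.002, 0, 0, 0],
], grip=0.2)

```text
t: 5.43
eef_pos: [0.4602, 0.1834, 0.0451]
ee_rot: [0.997, 0.073, -0.0, 0.0]
contact_force: [-0.4, -0.3, 0.1]
width: 0.0513
```

Call:
arm_command([
  [0, 0, -0.02, 0, 0, 0],
  [0, 0, -0.045, 0, 0, 0],
  [0, 0, -0.08, 0, 0, 0],
  [0, 0.005, -0.115, 0, 0, 0],
  [0, 0.04, -0.13, 0, 0, 0],
  [0, 0.08, -0.13, 0, 0, 0],
  [0, 0.12, -0.13, 0, 0, 0],
  [0, 0.16, -0.13, 0, 0, 0],
])

```text
t: 6.1
eef_pos: [0.4837, 0.0237, 0.1757]
ee_rot: [0.997, 0.074, 0.001, 0.0]
contact_force: [1.1, -0.5, -0.5]
width: 0.0514
```

```bash
python3 -c "
from g import *
where(); cap('scene','s4.png');cap('side','d4.png')
go(-17,-305,190)
for n in ('s4','d4'):
    P,C=fit([n]); k=np.isfinite(P[:,0]); P=P[k];C=C[k]; g=togauge(G,P)*1000
    m=(C[:,0]>=20)&(C[:,0]<=36)&(C[:,1]>110)&(g[:,2]>24)&(abs(g[:,1]-162)<25)&(abs(g[:,0]+30)<55)
    print(m.sum(),np.percentile(g[m],[0,3,50,97,100],axis=0).round(1).tolist())
    # arm top height versus x
    for x in range(-70,20,10):
        q=m&(abs(g[:,0]-x)<5)&(abs(g[:,1]-162.5)<8)
        if q.sum()>2: print(x,q.sum(),np.percentile(g[q],[90,98],axis=0)[:,2].round(1))
    s=(np.abs(g[:,2]-39)<4)&(g[:,0]<-6)&(g[:,0]>-40)&(g[:,1]>-290)&(g[:,1]<50);print('stake',np.percentile(g[s],[.3,1,50,99,99.7],axis=0).round(1).tolist())
"
```

```text
t 6.1 tcp gauge mm [-65.5   1.7 175.7] F [ 1.1 -0.5 -0.5] w 0.05143731910388656
delta [ 0.0536  0.3006 -0.014 ] turn [ 0.0021 -0.0002 -0.0157]
348 [[-74.4, 151.8, 27.5], [-73.2, 153.2, 32.6], [-29.2, 160.4, 63.5], [12.7, 173.1, 69.1], [17.5, 178.2, 72.2]]
-70 38 [69.5 71.2]
-60 17 [69.8 70.3]
-50 22 [65.4 66.4]
-40 21 [66.1 67. ]
-30 50 [65.4 67. ]
-20 44 [65.3 65.8]
-10 47 [65.2 66. ]
0 26 [65.4 66.3]
10 26 [67.  67.3]
stake [[-31.9, -266.7, 35.1], [-31.4, -265.1, 35.5], [-19.7, -157.2, 40.0], [-6.2, -30.0, 42.5], [-6.0, -27.3, 42.8]]
253 [[-76.0, 148.5, 28.3], [-74.5, 151.1, 30.5], [-48.0, 158.2, 61.0], [-9.6, 171.6, 68.4], [3.3, 175.7, 69.7]]
-70 25 [68.2 68.5]
-60 20 [67.2 68.9]
-50 27 [65.  65.2]
-40 26 [65.2 66.3]
-30 41 [63.4 65. ]
-20 26 [44.1 44.8]
-10 24 [44.8 46.4]
stake [[-32.9, -268.6, 35.1], [-32.6, -268.2, 35.6], [-20.1, -168.0, 39.4], [-6.3, -32.1, 41.9], [-6.1, -29.8, 42.3]]
```

Call:
arm_command([
  [0.007, 0.038, -0.014, 0, 0, -0.015],
  [0.014, 0.076, -0.014, 0, 0, -0.015],
  [0.02, 0.114, -0.014, 0, 0, -0.015],
  [0.027, 0.152, -0.014, 0, 0, -0.015],
  [0.034, 0.19, -0.014, 0, 0, -0.015],
  [0.041, 0.228, -0.014, 0, 0, -0.015],
  [0.047, 0.266, -0.014, 0, 0, -0.015],
  [0.053, 0.3, -0.014, 0, 0, -0.015],
], grip=-1)

```text
t: 6.87
eef_pos: [0.5801, -0.2659, 0.1889]
ee_rot: [0.997, 0.081, -0.0, 0.0]
contact_force: [0.5, 0.4, -0.7]
width: 0.0005
```

Call:
arm_command([
  [0, 0, 0, 0, 0, 0],
  [0, 0, 0, 0, 0, 0],
])

```text
t: 7.03
eef_pos: [0.5794, -0.2657, 0.1883]
ee_rot: [0.997, 0.079, -0.001, 0.0]
contact_force: [0.2, 0.8, -1.1]
width: -0.0005
```

```bash
python3 -c "
from g import *
where(); cap('wrist','w5.png')
go(-17,-305,34)
for n in ('w5',):
    P,C=fit([n]); k=np.isfinite(P[:,0]); P=P[k];C=C[k]; g=togauge(G,P)*1000
    s=(np.abs(g[:,2]-39)<4)&(g[:,0]<-5)&(g[:,0]>-40)&(g[:,1]>-320)&(g[:,1]<50);print('stake',np.percentile(g[s],[.3,1,50,99,99.7],axis=0).round(1).tolist())
    f=(np.abs(g[:,2]-47)<4)&(abs(g[:,0]-12)<25)&(g[:,1]>-290)&(g[:,1]<-80);print('fence',np.percentile(g[f],[1,5,50,95,99],axis=0).round(1).tolist())
"
```

```text
t 7.0333 tcp gauge mm [ -15.  -298.9  188.3] F [ 0.2  0.8 -1.1] w -0.0004967607436606278
delta [-0.0025  0.0082  0.1545] turn [-0.0006  0.0011  0.0077]
stake [[-29.8, -270.0, 37.1], [-29.5, -268.6, 37.4], [-17.2, -167.9, 39.1], [-5.2, -68.7, 40.7], [-5.1, -66.1, 41.0]]
fence [[2.2, -288.0, 43.9], [3.5, -279.5, 45.7], [15.1, -186.3, 47.1], [26.2, -91.3, 48.3], [27.0, -82.7, 48.8]]
```

View pics/w5.png

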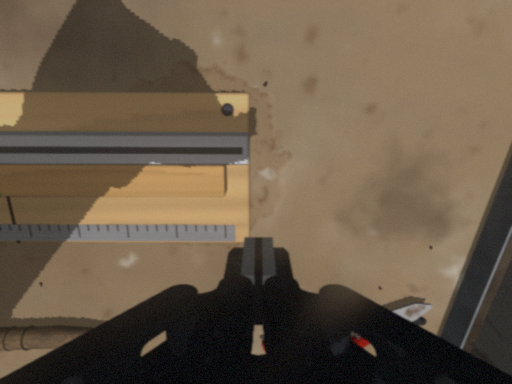

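The wrist view shows the stake's plain end at (225,180), y≈-270 mm, with the shut fingers to the right of it. I descend beyond the end.

Call:
arm_command([
  [-0.002, 0.008, 0.02, 0, 0, 0.007],
  [-0.002, 0.008, 0.05, 0, 0, 0.007],
  [-0.002, 0.008, 0.08, 0, 0, 0.007],
  [-0.002, 0.008, 0.11, 0, 0, 0.007],
  [-0.002, 0.008, 0.135, 0, 0, 0.007],
  [-0.002, 0.008, 0.15, 0, 0, 0.007],
  [-0.002, 0.008, 0.154, 0, 0, 0.007],
  [-0.002, 0.008, 0.154, 0, 0, 0.007],
])

```text
t: 7.75
eef_pos: [0.5789, -0.2699, 0.0344]
ee_rot: [0.997, 0.078, -0.001, -0.001]
contact_force: [-0.0, 0.2, 0.7]
width: 0.0001
```

```bash
python3 -c "
from g import *
where(); go(-16,-285,34); go(-16,-95,34)"
```

```text
t 7.75 tcp gauge mm [ -16.2 -303.    34.4] F [-0.   0.2  0.7] w 6.80104725829231e-05
delta [ 0.0002 -0.018   0.0005] turn [-0.0017  0.0015  0.0035]
delta [ 0.0009 -0.208   0.0008] turn [-0.0017  0.0015  0.0035]
```

Call:
arm_command([
  [0, -0.01, 0, 0, 0, 0.003],
  [0, -0.017, 0, 0, 0, 0.003],
  [0, -0.022, 0, 0, 0, 0.003],
  [0, -0.03, 0, 0, 0, 0.003],
  [0, -0.038, 0, 0, 0, 0.003],
  [0, -0.046, 0, 0, 0, 0.003],
  [0, -0.054, 0, 0, 0, 0.003],
  [0, -0.062, 0, 0, 0, 0.003],
])

```text
t: 8.42
eef_pos: [0.5696, -0.2097, 0.0355]
ee_rot: [0.997, 0.076, 0.0, 0.0]
contact_force: [0.1, -1.5, 0.8]
width: 0.0003
```

Call:
arm_command([
  [0, -0.008, 0, 0, 0, 0],
  [0, -0.016, 0, 0, 0, 0],
  [0, -0.024, 0, 0, 0, 0],
  [0, -0.032, 0, 0, 0, 0],
  [0, -0.04, 0, 0, 0, 0],
  [0, -0.048, 0, 0, 0, 0],
  [0, -0.056, 0, 0, 0, 0],
  [0, -0.064, 0, 0, 0, 0],
])

```text
t: 9.08
eef_pos: [0.5598, -0.1465, 0.0353]
ee_rot: [0.997, 0.076, 0.0, -0.0]
contact_force: [-0.3, 0.0, 0.8]
width: 0.0002
```

```bash
cat > look.py <<'E'
from g import *
import sys
t=sys.argv[1]; where()
a=cap('scene','s%s.png'%t);b=cap('side','d%s.png'%t)
cv2.imwrite('pics/c%s.png'%t,np.hstack([cv2.resize(a['pixels'][120:300,190:390,::-1],(400,360)),cv2.resize(b['pixels'][140:340,190:390,::-1],(400,400))[:360]]))
for n in ('s'+t,'d'+t):
    P,C=fit([n]); k=np.isfinite(P[:,0]); P=P[k];C=C[k]; g=togauge(G,P)*1000
    s=(np.abs(g[:,2]-39)<3.5)&(g[:,0]<-3)&(g[:,0]>-60)&(g[:,1]>-290)&(g[:,1]<154)
    gr=s&(C[:,0]>=45)&(C[:,0]<=80)&(C[:,1]>100)
    if gr.sum(): print('green',gr.sum(),np.percentile(g[gr],[1,50,99],axis=0).round(1).tolist())
    for y in range(-260,160,30):
        q=s&(abs(g[:,1]-y)<10)
        if q.sum()>8: print(y,np.percentile(g[q,0],[3,97]).round(1),end=' ')
    print()
E
python3 look.py 6
```

```text
t 9.0833 tcp gauge mm [ -16.1 -178.1   35.3] F [-0.3  0.   0.8] w 0.00023233556580936344
green 145 [[-32.0, 41.6, 36.5], [-19.4, 58.1, 40.4], [-3.9, 74.8, 42.5]]
-170 [-31.3 -20.3] -140 [-32.   -7.4] -110 [-31.8  -4.6] -80 [-31.5  -4.8] -50 [-31.9  -4.3] -20 [-31.4  -4.6] 10 [-31.2  -4.5] 40 [-31.5  -4.5] 70 [-31.9  -4.7] 
green 152 [[-32.8, 44.6, 37.8], [-18.6, 60.3, 39.6], [-4.4, 76.4, 41.8]]
-170 [-31.6 -25.3] -140 [-33.1 -16.6] -110 [-33.1 -12.3] -80 [-32.7  -5. ] -50 [-32.8  -4.3] -20 [-32.7  -4.5] 10 [-32.7  -5. ] 40 [-33.2  -4.7] 70 [-33.1  -4.7]
```

View pics/c6.png

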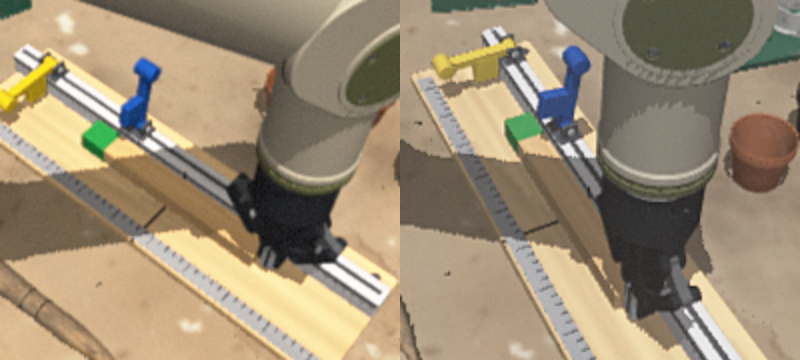

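The stake runs straight along the fence, with its green end at y≈76 mm (scene crop (98,138)). About 80 mm remains.

Call:
arm_command([
  [0, -0.009, 0, 0, 0, 0],
  [0, -0.018, 0, 0, 0, 0],
  [0, -0.027, 0, 0, 0, 0],
  [0, -0.036, 0, 0, 0, 0],
  [0, -0.045, 0, 0, 0, 0],
  [0, -0.054, 0, 0, 0, 0],
  [0, -0.062, 0, 0, 0, 0],
  [0, -0.068, 0, 0, 0, 0],
])

```text
t: 9.85
eef_pos: [0.5495, -0.0787, 0.0353]
ee_rot: [0.997, 0.076, 0.0, -0.0]
contact_force: [0.6, -0.3, -0.6]
width: 0.0002
```

Call:
arm_command([
  [0, -0.002, 0, 0, 0, 0],
  [0, -0.004, 0, 0, 0, 0],
  [0, -0.006, 0, 0, 0, 0],
  [0, -0.008, 0, 0, 0, 0],
  [0, -0.0095, 0, 0, 0, 0],
  [0, -0.0095, 0, 0, 0, 0],
])

```text
t: 10.35
eef_pos: [0.5482, -0.0705, 0.0353]
ee_rot: [0.997, 0.076, -0.0, -0.0]
contact_force: [-0.2, -0.1, 0.6]
width: -0.0003
```

```bash
python3 look.py 7
```

```text
t 10.35 tcp gauge mm [ -16.  -101.2   35.3] F [-0.2 -0.1  0.6] w -0.0002878070019378174
green 133 [[-32.1, 118.5, 37.3], [-18.7, 135.6, 40.5], [-3.4, 152.5, 42.4]]
-110 [-27.8 -11.1] -80 [-31.2  -9.3] -50 [-31.6  -5. ] -20 [-31.2  -4.3] 10 [-31.1  -4. ] 40 [-31.4  -3.8] 70 [-31.   -3.8] 100 [-30.6  -4.2] 130 [-31.6  -4.5] 
green 129 [[-32.7, 119.6, 36.7], [-19.0, 135.8, 39.6], [-3.4, 152.6, 42.0]]
-110 [-28.8 -12.6] -80 [-32.9 -20.9] -50 [-32.7 -15.5] -20 [-32.6 -10.4] 10 [-32.4  -4.9] 40 [-32.5  -3.9] 70 [-32.4  -4.8] 100 [-32.5  -5. ] 130 [-32.6  -4.6]
```

Call:
arm_command([
  [0, -0.0007, 0, 0, 0, 0],
  [0, -0.0014, 0, 0, 0, 0],
  [0, -0.002, 0, 0, 0, 0],
  [0, -0.0025, 0, 0, 0, 0],
  [0, -0.003, 0, 0, 0, 0],
  [0, -0.003, 0, 0, 0, 0],
  [0, -0.003, 0, 0, 0, 0],
])

```text
t: 11.03
eef_pos: [0.5478, -0.0676, 0.0353]
ee_rot: [0.997, 0.076, 0.0, -0.0]
contact_force: [0.4, -0.9, -0.5]
width: 0.0002
```

Call:
arm_command([
  [0, -0.0005, 0, 0, 0, 0],
  [0, -0.001, 0, 0, 0, 0],
  [0, -0.0015, 0, 0, 0, 0],
  [0, -0.0015, 0, 0, 0, 0],
  [0, -0.0015, 0, 0, 0, 0],
])

```text
t: 11.45
eef_pos: [0.5475, -0.0661, 0.0353]
ee_rot: [0.997, 0.076, 0.0, -0.0]
contact_force: [0.1, 0.1, -1.1]
width: -0.0002
```

Call:
arm_command([
  [0, -0.0005, 0, 0, 0, 0],
  [0, -0.001, 0, 0, 0, 0],
  [0, -0.0015, 0, 0, 0, 0],
  [0, -0.0015, 0, 0, 0, 0],
  [0, -0.0015, 0, 0, 0, 0],
])

```text
t: 11.87
eef_pos: [0.5474, -0.0653, 0.0354]
ee_rot: [0.997, 0.076, 0.0, 0.0]
contact_force: [0.8, -4.3, 0.7]
width: -0.0002
```

```bash
python3 look.py 8
```

```text
t 11.8667 tcp gauge mm [-16.  -96.   35.4] F [ 0.8 -4.3  0.7] w -0.00018031987937965348
green 117 [[-32.1, 125.1, 37.1], [-18.6, 140.0, 40.5], [-3.4, 153.6, 42.4]]
-110 [-25.9 -12.3] -80 [-31.4 -14.5] -50 [-31.2  -7.6] -20 [-31.5  -4.4] 10 [-31.1  -4.2] 40 [-31.  -4.] 70 [-31.   -4.8] 100 [-30.7  -3.9] 130 [-31.2  -4.3] 
green 123 [[-32.9, 124.8, 37.4], [-18.3, 139.0, 39.7], [-3.9, 153.3, 41.8]]
-110 [-28.8 -12.3] -80 [-33.  -21.2] -50 [-32.6 -16.8] -20 [-32.6 -12. ] 10 [-32.7  -6.1] 40 [-32.5  -4.7] 70 [-32.7  -4.3] 100 [-33.1  -3.5] 130 [-33.2  -4. ]
```

View pics/c8.png

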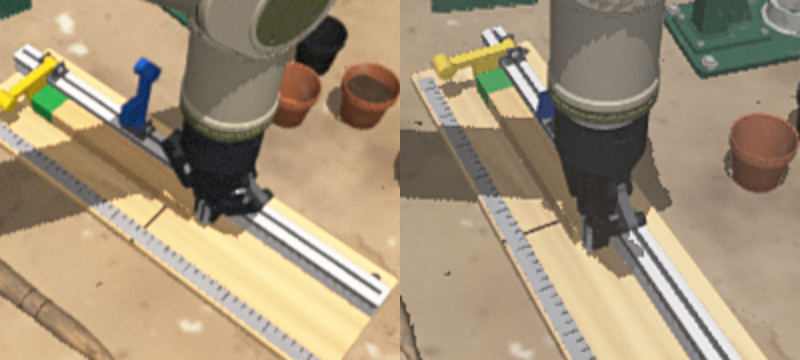

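Call:
arm_command([
  [0, -0.0005, 0, 0, 0, 0],
  [0, -0.001, 0, 0, 0, 0],
  [0, -0.001, 0, 0, 0, 0],
  [0, -0.001, 0, 0, 0, 0],
])

```text
t: 12.3
eef_pos: [0.5474, -0.0652, 0.0355]
ee_rot: [0.997, 0.075, 0.0, 0.001]
contact_force: [1.1, -7.6, 0.4]
width: -0.0002
```

Call:
arm_command([
  [0, 0.001, 0, 0, 0, 0],
  [0, 0.004, 0, 0, 0, 0],
  [0, 0.012, 0, 0, 0, 0],
  [0, 0.02, -0.01, 0, 0, 0],
  [0, 0.02, -0.045, 0, 0, 0],
  [0, 0.02, -0.08, 0, 0, 0],
  [0, 0.02, -0.12, 0, 0, 0],
  [0, 0.02, -0.14, 0, 0, 0],
])

```text
t: 12.97
eef_pos: [0.5516, -0.0845, 0.1808]
ee_rot: [0.997, 0.075, 0.003, 0.0]
contact_force: [0.6, 0.3, 0.7]
width: 0.0002
```

```bash
python3 -c "
from g import *
where(); go(-65,163,175)"
```

```text
t 12.9667 tcp gauge mm [ -14.8 -115.6  180.8] F [0.6 0.3 0.7] w 0.00023013271519324645
delta [-0.0509 -0.2785  0.0054] turn [ 0.0007 -0.0054 -0.0023]
```

The stop is met firmly (7.6 N with no motion). Now I return to above the yellow knob.

Call:
arm_command([
  [-0.03, -0.01, -0.01, 0, 0, 0],
  [-0.05, -0.04, -0.01, 0, 0, 0],
  [-0.05, -0.08, -0.01, 0, 0, 0],
  [-0.05, -0.12, -0.01, 0, 0, 0],
  [-0.05, -0.16, -0.01, 0, 0, 0],
  [-0.05, -0.2, -0.01, 0, 0, 0],
  [-0.05, -0.24, 0, 0, 0, 0],
  [-0.05, -0.278, 0, 0, 0, 0],
], grip=0.2)

```text
t: 13.63
eef_pos: [0.4578, 0.1852, 0.1752]
ee_rot: [0.997, 0.076, -0.0, -0.0]
contact_force: [1.7, 0.3, 0.0]
width: 0.0512
```

Call:
arm_command([
  [0, 0, 0, 0, 0, 0],
  [0, 0, 0, 0, 0, 0],
  [0, 0, 0, 0, 0, 0],
])

```text
t: 13.88
eef_pos: [0.4592, 0.1828, 0.1759]
ee_rot: [0.997, 0.076, 0.0, 0.0]
contact_force: [-1.0, 0.0, -0.9]
width: 0.0512
```

```bash
python3 -c "
from g import *
where(); cap('wrist','w9.png')
go(-64.5,163,50)
P,C=fit(['w9']); k=np.isfinite(P[:,0]); P=P[k];C=C[k]; g=togauge(G,P)*1000
m=(C[:,0]>=20)&(C[:,0]<=36)&(C[:,1]>110)&(g[:,2]>50)&(g[:,2]<75)&(abs(g[:,1]-160)<30)&(g[:,0]<-50)
print(m.sum(),np.percentile(g[m],[1,5,50,95,99],axis=0).round(1).tolist())
"
```

```text
t 13.8833 tcp gauge mm [-65.4 162.7 175.9] F [-1.   0.  -0.9] w 0.05121858924992904
delta [ 0.0007 -0.0009  0.1258] turn [ 0.0003 -0.0005 -0.0033]
753 [[-72.4, 151.4, 59.7], [-71.0, 152.2, 62.5], [-60.8, 162.4, 66.3], [-52.2, 172.7, 68.4], [-50.3, 174.2, 69.0]]
```

View pics/w9.png

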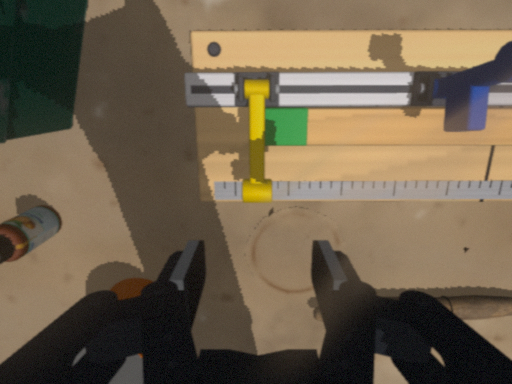

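The wrist view shows the green end (266,127) against the yellow arm, and the knob at (257,190). I descend and pinch.

Call:
arm_command([
  [0.001, 0, 0.03, 0, 0, 0],
  [0.001, 0, 0.06, 0, 0, 0],
  [0.001, 0, 0.09, 0, 0, 0],
  [0.001, 0, 0.11, 0, 0, 0],
  [0.001, 0, 0.125, 0, 0, 0],
  [0.001, 0, 0.126, 0, 0, 0],
  [0.001, 0, 0.126, 0, 0, 0],
])

```text
t: 14.52
eef_pos: [0.4599, 0.1824, 0.0493]
ee_rot: [0.997, 0.075, -0.0, 0.0]
contact_force: [1.1, 0.4, 0.3]
width: 0.0513
```

Call:
arm_command([
  [0, 0, 0, 0, 0, 0],
  [0, 0, 0, 0, 0, 0],
  [0, 0, 0, 0, 0, 0],
  [0, 0, 0, 0, 0, 0],
  [0, 0, 0, 0, 0, 0],
], grip=-1, force=20)

```text
t: 14.93
eef_pos: [0.4607, 0.184, 0.0506]
ee_rot: [0.997, 0.076, 0.001, -0.0]
contact_force: [-1.1, -1.5, 7.7]
width: 0.0238
```

```bash
python3 -c "
from g import *
where()"
```

```text
t 14.9333 tcp gauge mm [-63.7 163.7  50.6] F [-1.1 -1.5  7.7] w 0.023791131301476757
```

Call:
arm_command([
  [0, -0.001, 0, 0, 0, 0],
  [0.0003, -0.001, -0.006, 0, 0, 0],
  [0.001, -0.001, -0.012, 0, 0, 0],
  [0.002, -0.001, -0.0175, 0, 0, 0],
  [0.0035, -0.001, -0.023, 0, 0, 0],
  [0.0078, -0.001, -0.034, 0, 0, 0],
  [0.0136, -0.001, -0.044, 0, 0, 0],
  [0.021, -0.001, -0.053, 0, 0, 0],
])

```text
t: 15.6
eef_pos: [0.4795, 0.1872, 0.1027]
ee_rot: [0.997, 0.076, -0.001, 0.001]
contact_force: [-0.5, -4.0, -4.5]
width: 0.0236
```

Call:
arm_command([
  [0.0085, 0, -0.008, 0, 0, 0],
  [0.018, 0, -0.0147, 0, 0, 0],
  [0.0287, 0, -0.0197, 0, 0, 0],
  [0.04, 0, -0.023, 0, 0, 0],
  [0.0476, 0, -0.0244, 0, 0, 0],
  [0.0555, 0, -0.025, 0, 0, 0],
  [0.0555, 0, -0.025, 0, 0, 0],
])

```text
t: 16.18
eef_pos: [0.5364, 0.196, 0.1284]
ee_rot: [0.997, 0.075, 0.0, 0.0]
contact_force: [-0.3, -5.7, 5.0]
width: 0.0233
```

```bash
python3 look.py 10
```

```text
t 16.1833 tcp gauge mm [ 13.  163.9 128.4] F [-0.3 -5.7  5. ] w 0.023339604513491877
green 113 [[-31.3, 124.2, 36.5], [-18.1, 139.3, 40.5], [-3.4, 153.8, 42.4]]
-80 [-31.2  -3.8] -50 [-31.1  -3.5] -20 [-30.6  -3.9] 10 [-30.9  -4.2] 40 [-31.3  -4.3] 70 [-30.9  -3.8] 100 [-30.4  -3.3] 130 [-31.1  -3.9] 
green 116 [[-32.8, 124.3, 37.4], [-18.6, 139.6, 39.5], [-3.8, 153.6, 41.9]]
-80 [-32.4  -4.6] -50 [-32.7  -4.2] -20 [-32.9  -4.6] 10 [-33.1  -4.4] 40 [-33.   -4.5] 70 [-32.4  -4.9] 100 [-32.7  -4. ] 130 [-32.8  -4. ]
```

View pics/c10.png

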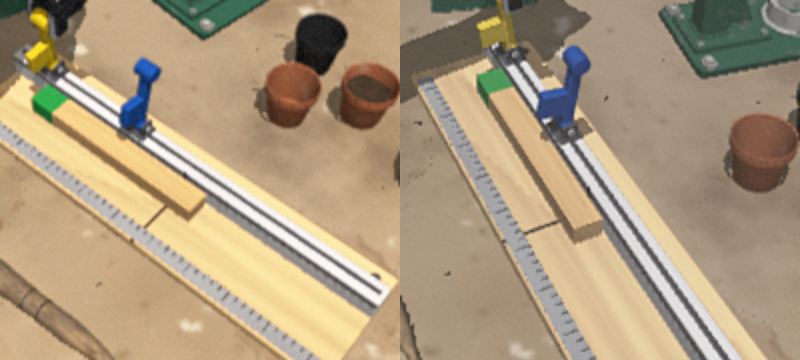

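The yellow stop is up and the stake undisturbed (green end at (50,103) in the scene crop). I release the knob and rise clear.

Call:
arm_command([
  [0, 0.001, 0, 0, 0, 0],
  [0, 0.001, 0, 0, 0, 0],
  [0, 0.001, 0, 0, 0, 0],
  [0, 0.001, 0, 0, 0, 0],
  [0, 0.001, 0, 0, 0, 0],
  [0, 0.001, 0, 0, 0, 0],
], grip=0.2)

```text
t: 16.78
eef_pos: [0.5353, 0.1957, 0.1274]
ee_rot: [0.997, 0.076, 0.0, -0.0]
contact_force: [0.1, -0.6, -1.3]
width: 0.0512
```

Call:
arm_command([
  [0, 0, -0.015, 0, 0, 0],
  [0, 0, -0.035, 0, 0, 0],
  [0, 0, -0.06, 0, 0, 0],
  [0, 0, -0.09, 0, 0, 0],
  [-0.02, 0, -0.11, 0, 0, 0],
  [-0.04, 0, -0.12, 0, 0, 0],
  [-0.04, 0, -0.12, 0, 0, 0],
  [-0.04, 0, -0.12, 0, 0, 0],
])

```text
t: 17.45
eef_pos: [0.4957, 0.1897, 0.2483]
ee_rot: [0.997, 0.076, 0.001, -0.0]
contact_force: [0.2, 0.7, -0.5]
width: 0.0511
```

```bash
sed -i 's/<154/<170/' look.py; python3 look.py 11; python3 -c "
from g import *
cap('wrist','w11.png')
P,C=fit(['w11']); k=np.isfinite(P[:,0]); P=P[k];C=C[k]; g=togauge(G,P)*1000
m=(C[:,0]>=20)&(C[:,0]<=36)&(C[:,1]>110)&(g[:,2]>130)&(g[:,2]<155)&(abs(g[:,1]-160)<30)&(abs(g[:,0])<50)
print('knob',np.percentile(g[m],[1,50,99],axis=0).round(1).tolist())
m=(C[:,0]>=45)&(C[:,0]<=80)&(C[:,1]>110)&(abs(g[:,2]-39)<4)&(g[:,0]<0)&(g[:,0]>-40)
print('green',m.sum(),np.percentile(g[m],[1,50,99],axis=0).round(1).tolist())"
```

```text
t 17.45 tcp gauge mm [-28.3 163.9 248.3] F [ 0.2  0.7 -0.5] w 0.05113080683201096
green 126 [[-32.2, 123.5, 36.3], [-18.4, 141.1, 40.5], [-3.1, 156.4, 42.4]]
-80 [-30.8  -4.4] -50 [-31.2  -3.8] -20 [-31.   -4.4] 10 [-31.2  -3.8] 40 [-31.3  -4.7] 70 [-31.   -4.1] 100 [-30.5  -3.5] 130 [-31.9  -4.4] 
green 127 [[-33.0, 123.2, 37.4], [-18.3, 139.5, 39.6], [-4.1, 156.3, 41.7]]
-80 [-32.3  -4.7] -50 [-32.4  -4.6] -20 [-32.5  -4.2] 10 [-32.5  -4.6] 40 [-32.4  -4.4] 70 [-32.4  -4.3] 100 [-32.5  -4.7] 130 [-32.7  -4.6] 
knob [[-2.8, 151.4, 136.8], [7.3, 163.1, 144.1], [15.5, 174.2, 146.5]]
green 636 [[-29.6, 122.0, 37.9], [-16.3, 134.4, 39.5], [-0.8, 153.8, 41.3]]
```

View pics/w11.png

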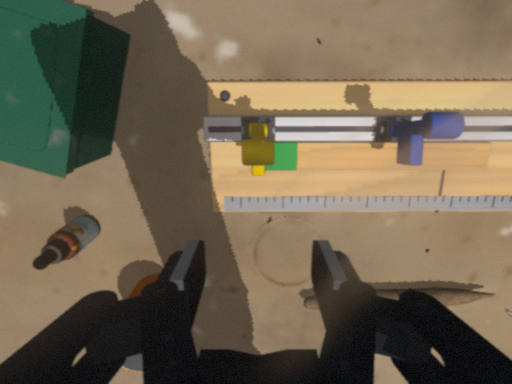

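The stop stands upright (about 1.5 rad) and the green end is at y≈156.4 mm, against a stop face at about 157 mm. I hand in.

```bash
python3 -c "
from station import arm; print(arm.finish_job())"
```

```text
the job is handed in; nothing more can be done
None
```

The job is done and handed in at 17.5 s on the robot's clock.

- **Stop down:** I pinched the yellow knob and followed its arc down. It bottomed out, with 28 N felt when I pressed it, and the cameras showed the arm level.
- **Stake gauged:** I pushed the stake along the fence with shut fingers until it met the stop. The force rose from about 0 to 7.6 N with no further movement.
- **Stop up and released:** I flipped the yellow stop back up, let go and moved clear. The blue stop was not touched.

**Last checks:**
- **Green end:** it lies at y≈156.4 mm in the scene and side cameras, against an estimated stop face at about 157 mm. The wrist camera read 153.8 mm, but the upright stop partly hides the end in that view.
- **Stake:** it is flat and parallel to the fence.
- **Yellow stop:** it stands at about 1.5 rad. I aimed for 1.55; it started between about 1.45 and 1.46.
- **Gripper:** it is open, about 10 cm above the stop, with no contact force.

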